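Swing the pivoted carving panel back against its stop rail

ROBOT

A 6-joint arm with a two-finger parallel gripper is mounted at the origin on the work surface. World frame = base frame: x ahead of the robot, y to its left, z up, the work surface at z = 0. Lengths are in mm, angles in degrees, forces in N, time in s.
With the tool pointing down it reaches from about 350 to 850 mm from the base axis. Payload 8.1 kg.
Tool frame: the origin (TCP) lies at the very end of the fingers, on their centre line; the grasp point (between the pads) lies 19 mm behind it; z points along the fingers, y is the line along which they close (so a half turn about z gives the same grasp; the last joint's range is limited). The gripper opens to 85 mm and grips with 20 to 120 N. Pads are 22 mm wide; open, the fingers measure 114 mm over their backs; the gripper's body (76 mm by 85 mm) begins 54 mm behind the grasp point. The pads swing forward as they close: fully open they stand 13 mm farther back than shut.
Start: joints at [-76.799, 7.471, 85.268, -0, 87.261, -4.893], TCP at [186.366, -570.327, 231.292] pointing down, gripper open.
Joint ranges: [-169.43, 169.43], [-51.17, 129.36], [1.28, 143.12], [-76.62, 256.62], [0, 156.53], [-152.29, 152.29]. Speed limits (degrees/s): [136.94, 136.94, 159.86, 180, 180, 180].

INTERFACE

Orientations are given as [roll, pitch, yaw] about the fixed x, y, z axes, in that order (R = Rz(yaw) Ry(pitch) Rx(roll)).
In Python, from bench import sense, eyes, job, models gives the robot as it stands. The module is installed in compiled form; this text tells all that it offers.
- The arm moves only by the tool apply_moves, never from a script. Its argument "rows" is a list of rows, each a list of 6 numbers: the shift along the tool's x, y, z in mm, then the turn, a rotation vector about the tool's x, y, z in rad. In form: [[dx, dy, dz, rx, ry, rz], ...]. A call has exactly 5 rows; each row shifts and turns the commanded pose from where the row before left it, along the tool's axes as they then stand; what a row does not reach is not made up. A row lasts 1/8 s, in which the tool goes at most 62.5 mm and 10.7 degrees, less where a joint would pass 70% of its speed; a pose out of reach is approached as far as the arm can. A call is refused whole if a number of a shift passes 62.5 or a number of a turn 0.188, either way. A call with a gripper value outside its range is refused whole. "fingers" is the finger opening in mm, from 0 to 85.4, set as the call begins (left out, the last holds). The fingers move at their own pace and stop on an object; "grip_force" is the grip in N (left out, the last holds). Time passes only in rows, so rows that do not move let the fingers close, or fill a call up. It gives the time, the measured TCP pose, the force, the opening and the grip force at its end, in the units of the state.
- sense(): the state, without advancing time (a new reading comes with each control period).
- eyes.snapshot(name): name is "scene" or "top" or "wrist"; returns (picture, depth): 480x640x3 uint8, red, green, blue; 480x640 float32, mm along the optical axis (not along the pixel's ray), 0 where there is no reading.
- eyes.get_calibration(name): a dict with "intrinsics" (3x3 intrinsics, pixels), "R" (3x3) and "t" (3): a world point X has camera coordinates R X + t; the wrist camera has in their place "mount" (4x4, takes a point from camera to tool coordinates, whose origin is the TCP and whose axes are the flange's). Camera axes: x right, y down, z forward; pixel columns grow to the right and rows downward; lengths in mm; the calibration is good to about 2 mm. A picture is of the moment at which its call begins: read the wrist's pose just before it. get_calibration takes no time and is no camera call.
- job.hand_in(): hands the job in; it is judged then, once.
Trained networks look in the newest picture that a camera, given by its name, has taken for a name from the list of things; names that differ only in an ending like _2 or _b are one class to them, and where a whole thing is asked for, a point or a joint stands for the part that bears it (a point fixed in the world has none). Each returns a list of dicts, best first, with "confidence" (0 to 1); they miss things now and then, are a little off and sometimes report something else, mostly with a low value. They report only what shows in the picture. A call takes as long as a camera call.
- models.boxes_of(name, camera): "xyz" ([x, y, z] in mm, in world coordinates, good to about 4 mm: the middle of the surface that is visible of it).
- models.cut_out(name, camera): "pixels" (480x640 bool, what is visible of it).
- models.place_of(name, camera): "xyz" ([x, y, z] in mm, in world coordinates, good to about 4 mm: a listed point, or the origin of a listed thing).
The state is a dict: "time": time; "joint_pos": joint angles; "qd": joint speeds; "joint_efforts": joint torques, N m; "tool_pos": TCP position; "tcp_rot": TCP orientation; "ft_force": force on the tool from outside, world axes, zero at the start; "wrist_torque": the same for the moment, N m; "finger_gap": finger opening in mm; "grip_force": force on a finger pad.
Only numpy, scipy, OpenCV 4.12 (cv2) and the standard library are available. Lean on these libraries where they do the work, as an engineer would, in place of code of your own. Each camera call takes 0.05 s, during which the arm holds its last target. There are 200 camera calls.

TASK

The carved panel that is bolted through one corner to the grey jig board has been swung out. Push it near its free end so that it pivots about the bolt until its long edge lies against the jig's dark stop rail, and leave it there, flat on the jig. Do not disturb the loose spare panel that lies on the bench beside the jig.

Things in the scene. Friction and masses are not known exactly. Their poses are not given: they have to be found in the camera images.
- jig: Fixed grey-painted board, 260 (x) by 300 (y) by 12 mm; origin: centre of its underside. Steel bolt at x +85, y -90 mm, top 48 mm above the underside, head 28 mm wide. Dark wooden stop rail along y: x +111.5 to +129.5, y -30 to +110 mm, top 42 mm above the underside. A loose brown sharpening stone (30 by 80 by 18 mm) lies at about x -108, y +103 mm, clear of the panel's sweep.
- panel: Light wood panel with carved rosette, 0.3 kg, on the jig, 22 mm thick, turning on the bolt (1.5 mm play, held by friction). Origin: axis of bolt hole, underside. Spans x -65 to +25, y -25 (bolt end) to +175 mm (free end). Home: axes parallel to the jig's, +x edge on the rail. Starts 40 to 85 degrees anticlockwise of home (from above): push its -x edge, near the free end, to turn it clockwise.
- push_corner (a point): The free corner of the pivoted panel to push beside: on its top face, at x = -65, y = +175 mm in the panel's axes, 22 mm above the panel's underside.
- spare_panel: A second panel of the same shape and carving, loose, lying on the bench itself beside the jig (left or right) with no bolt through its hole; same origin and axes as the other. Leave it alone.

How it is judged (in metres and radians):
At the end, for the whole second after the job is handed in: The bolted panel lies flat on the jig and at rest, still on its bolt (within 10 mm), its long edge within 10 degrees of the stop rail with its free end on the rail's side; the spare panel is within 20 mm of where it lay (angle between the y axis of panel and the y axis of jig, either way round below 0.175 rad and y of push_corner in the frame of jig above 0.05 m and x of panel in the frame of jig between 0.075 and 0.095 m and y of panel in the frame of jig between -0.1 and -0.08 m and z of panel in the frame of jig below 0.018 m and angle between panel's own z axis and vertical below 0.1 rad and linear speed of panel below 0.02 m/s and distance of spare_panel from where it was at the start of the episode below 0.02 m); the robot touches nothing.
It fails at once if the spare panel was pushed away (distance of spare_panel from where it was at the start of the episode above 0.03 m).
It also fails if it takes over 38 s, if anything falls off the work surface, if the arm or the gripper's body presses on something with over 40 N, if the wrist force passes 120 N, or if a joint passes its speed limit or range.

## Working session

There is one attempt and no reset: what is moved stays moved. The work goes in short steps, Python scripts to look and compute and a tool call to move; the robot and the scene stay as the last step left them, time stands still between calls to the robot, and variables do not carry over. Pictures are saved under pics/ and viewed, at most 10 in all, crops included, and the job is handed in when it is done.

Besides the shell and the picture viewer there is one more tool, called after ">>>" as name(argument=value, ...) on one line, values as JSON. apply_moves: Moves the arm, as the interface text tells. Its arguments: {"type":"object","properties":{"rows":{"type":"array"},"fingers":{"type":"number"},"grip_force":{"type":"number"}},"required":["rows"]}

```bash
mkdir -p pics
python3 - <<'E'
from bench import sense, eyes, job, models
import cv2,numpy as np
p,d=eyes.snapshot("top"); cv2.imwrite("pics/top.png",p[:,:,::-1])
for n in ["jig","panel","push_corner","spare_panel"]:
    print(n,[(np.round(r["xyz"]),round(r["confidence"],2)) for r in models.place_of(n,"top")])
s=sense();print(s["time"],s["tool_pos"],s["tcp_rot"],s["finger_gap"])
c=eyes.get_calibration("top");print(c)
E
```

```text
jig [(array([621.,   3.,  -0.]), 0.79)]
panel [(array([574., 446.,  -1.]), 0.17)]
push_corner [(array([474., -65.,  33.]), 0.75)]
spare_panel [(array([572., 449.,  -0.]), 0.65)]
0.25 [ 186.32332148 -570.06704139  230.8018694 ] [-1.79949016e+02 -5.59556549e-03  1.80941821e+01] 85.56661895582215
{'intrinsics': array([[514.36801481,   0.        , 320.78630406],
       [  0.        , 514.36801481, 237.6353524 ],
       [  0.        ,   0.        ,   1.        ]]), 'R': array([[-0.01364885, -0.99986651, -0.00898218],
       [-0.9896637 ,  0.01479099, -0.14264287],
       [ 0.14275668,  0.00694243, -0.98973347]]), 't': array([  21.64435633,  610.16791175, 1303.24908911])}
```

View pics/top.png

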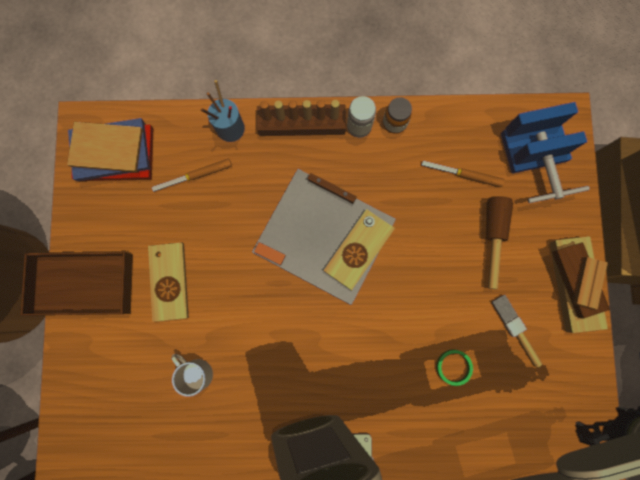

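The top view shows the jig at about (325,235), with the bolt at (369,221), the rail at (331,188) and the stone at (270,253). The bolted panel runs down-left from the bolt, and its push corner is near (352,290). The spare panel is off to the left at (168,281), clear of the sweep. Next I'll get the geometry.

```bash
cat > h.py <<'E'
import numpy as np
from bench import eyes
def back(u,v,z,cam="top"):
    c=eyes.get_calibration(cam);K=np.array(c["intrinsics"]);R=np.array(c["R"]);t=np.array(c["t"])
    o=-R.T@t; r=R.T@np.linalg.inv(K)@[u,v,1]
    return o+r*(z-o[2])/r[2]
E
python3 - <<'E'
from bench import sense, eyes, job, models
from h import *
import cv2
p,d=eyes.snapshot("top")
cv2.imwrite("pics/crop.png",cv2.resize(p[150:320,230:420,::-1],None,fx=4,fy=3.5*4/3.5,interpolation=cv2.INTER_CUBIC)[:600])
for n in ["panel","jig","push_corner"]:
  for r in models.cut_out(n,"top")[:2]:
    m=r["pixels"].astype(np.uint8); 
    cn=max(cv2.findContours(m,0,2)[0],key=cv2.contourArea)
    b=cv2.boxPoints(cv2.minAreaRect(cn)); print(n,r["confidence"],b.round().tolist())
    print([back(u,v,12 if n=="jig" else 34).round().tolist()[:2] for u,v in b])
print("bolt",back(369,221,48).round())
E
```

```text
panel 0.86 [[322.0, 270.0], [366.0, 208.0], [394.0, 228.0], [351.0, 290.0]]
[[526.0, 10.0], [689.0, -108.0], [634.0, -182.0], [473.0, -64.0]]
jig 0.84 [[251.0, 252.0], [297.0, 164.0], [397.0, 218.0], [350.0, 305.0]]
[[579.0, 201.0], [818.0, 74.0], [667.0, -193.0], [435.0, -62.0]]
push_corner 0.62 [[322.0, 271.0], [365.0, 207.0], [394.0, 227.0], [351.0, 291.0]]
[[524.0, 10.0], [691.0, -107.0], [637.0, -182.0], [472.0, -64.0]]
bolt [ 652. -114.   48.]
```

View pics/crop.png

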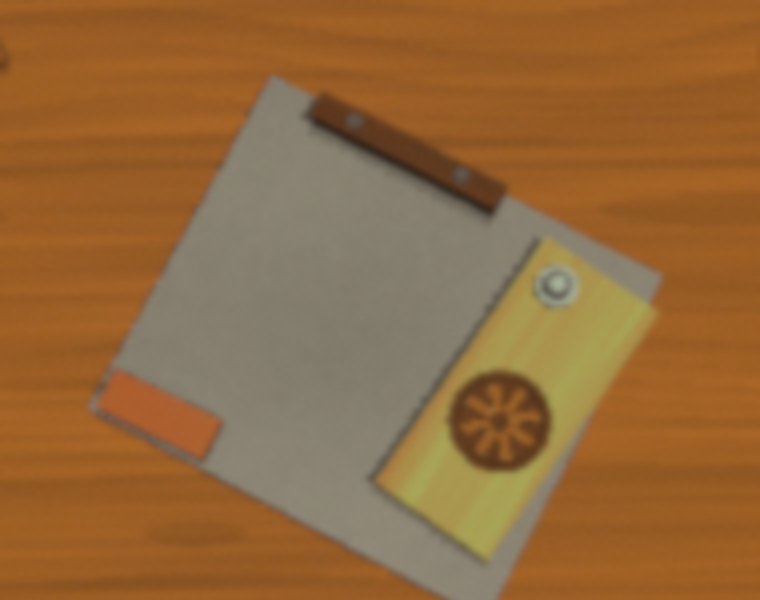

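The cut-outs agree with the picture:

| Item | Value |
|---|---|
| Bolt | About (652,-114) |
| Jig yaw | About -29° |
| Panel | 83° anticlockwise of home |

I'll turn the tool so its x axis lies along the jig's x, then close the fingers.

>>> apply_moves(rows=[[30,-30,0,0,0,0.164],[30,-30,0,0,0,0.164],[30,-30,0,0,0,0.164],[20,-40,0,0,0,0.164],[10,-40,0,0,0,0.164]], fingers=0)

```text
time: 1.08
tool_pos: [311.4, -397.2, 231.4]
tcp_rot: [180.0, -0.0, -29.2]
ft_force: [0.3, 0.2, -0.2]
finger_gap: -0.2
grip_force: 0.0
```

```bash
cat >> h.py <<'E'
from bench import sense
from scipy.spatial.transform import Rotation as Ro
B=np.array([652,-114.]);a=np.radians(-29);X=np.array([np.cos(a),np.sin(a)]);Y=np.array([-X[1],X[0]])
def T(th,off,s=150):
    th=np.radians(th);p=np.array([-65-off,s]);q=np.array([[np.cos(th),-np.sin(th)],[np.sin(th),np.cos(th)]])@p
    return B+q[0]*X+q[1]*Y
def toolvec(xyz):
    s=sense();R=Ro.from_euler("xyz",s["tcp_rot"],degrees=True)
    return (R.inv().apply(np.array(xyz)-s["tool_pos"])).round(1)
E
python3 - <<'E'
from h import *
s=sense();print(s["time"],s["tool_pos"],s["tcp_rot"],s["finger_gap"])
p=T(83,35);print(p,toolvec([*p,21]))
E
```

```text
1.075 [ 311.3587075  -397.21694381  231.42335275] [ 1.79994454e+02 -2.14625084e-02 -2.91885263e+01] -0.16866596782817425
[ 471.86892561 -106.73391159] [  -1.6 -331.9  210.4]
```

>>> apply_moves(rows=[[0,-60,0,0,0,0],[0,-60,0,0,0,0],[0,-60,10,0,0,0],[0,-60,20,0,0,0],[0,-60,20,0,0,0]])

```text
time: 1.7
tool_pos: [455.7, -135.3, 181.8]
tcp_rot: [-180.0, -0.1, -28.9]
ft_force: [1.3, -0.4, 0.2]
finger_gap: -0.2
grip_force: 0.0
```

>>> apply_moves(rows=[[-2,-32,30,0,0,0],[0,0,40,0,0,0],[0,0,40,0,0,0],[0,0,30,0,0,0],[0,0,10,0,0,0]])

```text
time: 2.33
tool_pos: [466.9, -107.4, 29.8]
tcp_rot: [180.0, 0.2, -28.9]
ft_force: [-0.2, -0.6, -0.1]
finger_gap: 0.2
grip_force: 0.0
```

Run:
```python
from h import *
from bench import eyes
import cv2
s=sense();print(s["time"],s["tool_pos"],s["tcp_rot"],s["ft_force"])
p=T(83,35);print(toolvec([*p,21]))
for th in range(83,-8,-5):
    d=T(th-5,13)-T(th,13);print(th-5,(d@X).round(1),(-d@Y).round(1),end="; ")
p,d=eyes.snapshot("top");cv2.imwrite("pics/c2.png",cv2.resize(p[150:350,230:430,::-1],None,fx=3,fy=3))
```

```text
2.325 [ 466.92121678 -107.42683848   29.82245546] [179.96598957   0.20063612 -28.88516182] [-0.17790052 -0.64943664 -0.07792933]
[ 4.  -3.   8.8]
78 -4.6 -14.0; 73 -3.3 -14.4; 68 -2.0 -14.6; 63 -0.8 -14.7; 58 0.5 -14.7; 53 1.8 -14.6; 48 3.1 -14.4; 43 4.3 -14.1; 38 5.5 -13.7; 33 6.7 -13.1; 28 7.8 -12.5; 23 8.9 -11.8; 18 9.9 -11.0; 13 10.8 -10.1; 8 11.6 -9.1; 3 12.4 -8.0; -2 13.0 -6.9; -7 13.6 -5.8; -12 14.0 -4.6;
```

View pics/c2.png

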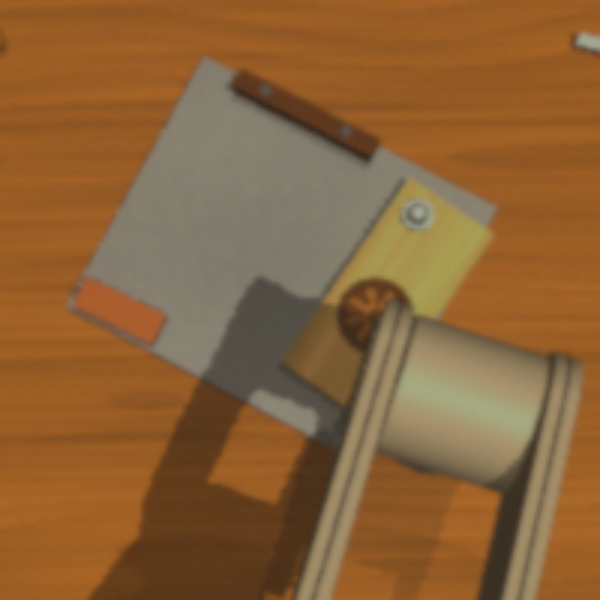

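The crop shows the panel unmoved, with the bolt at (417,212) and the arm beside its push edge. Next I'll make contact and start the sweep.

>>> apply_moves(rows=[[4,-3,9,0,0,0],[1,-7,0,0,0,0],[1,-7,0,0,0,0],[1,-7,0,0,0,0],[-2,-7,0,0,0,0]])

```text
time: 3.0
tool_pos: [488.5, -83.0, 23.3]
tcp_rot: [180.0, -0.1, -28.9]
ft_force: [-1.2, -1.4, 1.6]
finger_gap: -0.5
grip_force: 1.1
```

>>> apply_moves(rows=[[-2,-7,0,0,0,0],[-2,-7,0,0,0,0],[-1.5,-7,0,0,0,0],[-1,-7.5,0,0,0,0],[-1,-7.5,0,0,0,0]])

```text
time: 3.62
tool_pos: [498.7, -47.6, 22.7]
tcp_rot: [180.0, 0.0, -28.9]
ft_force: [-0.4, -0.8, 0.1]
finger_gap: -0.1
grip_force: 0.6
```

>>> apply_moves(rows=[[-0.5,-7.5,0,0,0,0],[0,-7.5,0,0,0,0],[0,-7.5,0,0,0,0],[0.5,-7.5,0,0,0,0],[1,-7.5,0,0,0,0]])

```text
time: 4.25
tool_pos: [517.9, -15.4, 22.7]
tcp_rot: [180.0, 0.0, -28.9]
ft_force: [-0.3, -1.2, 0.5]
finger_gap: -0.3
grip_force: 0.5
```

>>> apply_moves(rows=[[1.5,-7,0,0,0,0],[1.5,-7,0,0,0,0],[2,-7,0,0,0,0],[2,-7,0,0,0,0],[2.5,-7,0,0,0,0]])

```text
time: 4.88
tool_pos: [543.2, 10.6, 22.7]
tcp_rot: [180.0, 0.0, -28.9]
ft_force: [-0.7, -0.5, 0.2]
finger_gap: -0.1
grip_force: 0.5
```

Run:
```python
from h import *
from bench import eyes,models
import cv2
s=sense();print(s["time"],s["tool_pos"],s["ft_force"])
d=s["tool_pos"][:2]-B;print("jig rel",d@X,d@Y)
for th in (45,40,35):
    e=T(th,13)-B;print(th,e@X,e@Y)
p,d=eyes.snapshot("top");cv2.imwrite("pics/c3.png",cv2.resize(p[150:350,230:430,::-1],None,fx=3,fy=3))
```

```text
4.875 [543.20852426  10.60200834  22.74336785] [-0.67745699 -0.49407669  0.19860052]
jig rel -155.5594209945594 56.236218000325515
45 -161.22034611053286 50.91168824543141
40 -156.16960801626124 64.76923291229662
35 -149.93032490719833 78.13384460796712
```

View pics/c3.png

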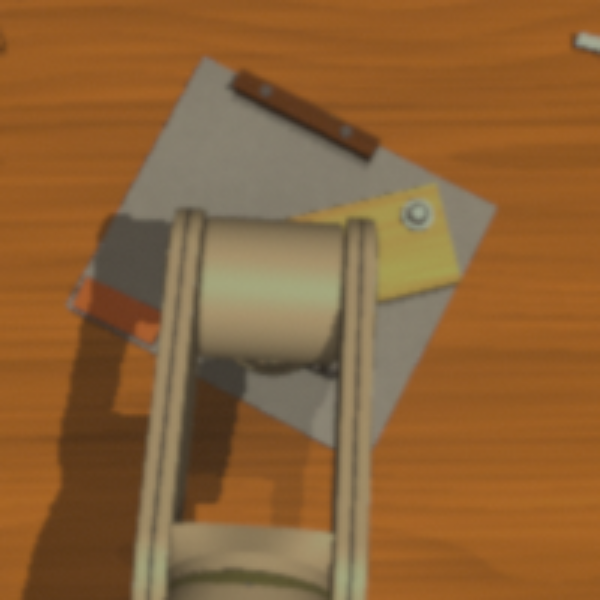

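The crop shows the panel turning with the push, still on its bolt at (417,212), with about 43° to go. Continuing along the arc.

>>> apply_moves(rows=[[2.5,-7,0,0,0,0],[2.5,-7,0,0,0,0],[3,-6.5,0,0,0,0],[3,-6.5,0,0,0,0],[3.5,-6.5,0,0,0,0]])

```text
time: 5.55
tool_pos: [572.1, 32.9, 22.7]
tcp_rot: [180.0, 0.0, -28.9]
ft_force: [-0.9, -0.3, -0.5]
finger_gap: -0.1
grip_force: 0.4
```

>>> apply_moves(rows=[[4,-6,0,0,0,0],[4,-6,0,0,0,0],[4.5,-6,0,0,0,0],[4.5,-6,0,0,0,0],[5,-5.5,0,0,0,0]])

```text
time: 6.18
tool_pos: [605.8, 48.0, 22.8]
tcp_rot: [180.0, -0.0, -28.9]
ft_force: [-1.4, -0.4, 0.1]
finger_gap: -0.2
grip_force: 0.4
```

>>> apply_moves(rows=[[5,-5,0,0,0,0],[5,-5,0,0,0,0],[5,-4,0,0,0,0],[5,-4,0,0,0,0],[5,-4,0,0,0,0]])

```text
time: 6.8
tool_pos: [638.2, 55.0, 22.7]
tcp_rot: [180.0, 0.0, -28.9]
ft_force: [-0.2, -0.5, 0.2]
finger_gap: -0.2
grip_force: 0.4
```

Run:
```python
from h import *
from bench import eyes
import cv2
s=sense();print(s["time"],s["tool_pos"],s["ft_force"])
d=s["tool_pos"][:2]-B;print("jig rel",d@X,d@Y)
p,d=eyes.snapshot("top");cv2.imwrite("pics/c4.png",cv2.resize(p[150:350,230:430,::-1],None,fx=3,fy=3))
```

```text
6.8 [638.15938592  55.0090153   22.73538076] [-0.18889724 -0.48813943  0.23038265]
jig rel -94.04247036372351 141.10855260883685
```

View pics/c4.png

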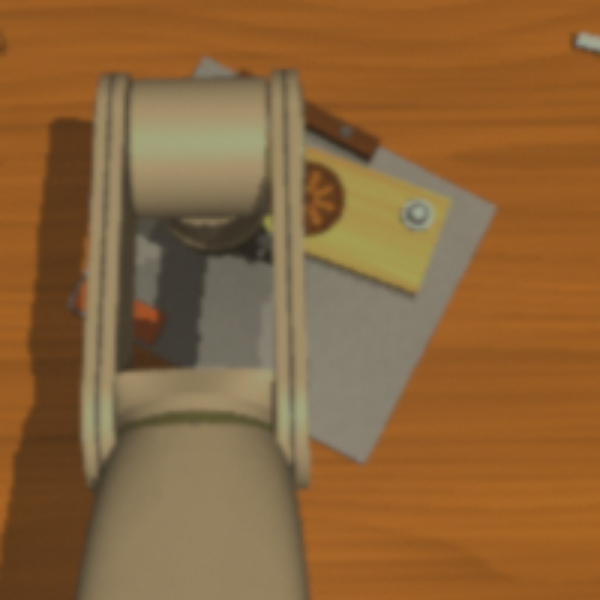

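The crop shows the panel nearly parallel to the rail, with a small gap left near (340,150). Finishing gently and watching the force.

>>> apply_moves(rows=[[3,-1,0,0,0,0],[3,-1,0,0,0,0],[3,-1,0,0,0,0],[3,0,0,0,0,0],[2,0,0,0,0,0]])

```text
time: 7.48
tool_pos: [651.6, 50.8, 22.7]
tcp_rot: [-180.0, 0.0, -28.9]
ft_force: [-0.7, 1.8, 1.5]
finger_gap: 0.1
grip_force: 0.9
```

>>> apply_moves(rows=[[1,0,0,0,0,0],[1,0,0,0,0,0],[1,0,0,0,0,0],[0,0,0,0,0,0],[0,0,0,0,0,0]])

```text
time: 8.1
tool_pos: [654.2, 49.3, 22.8]
tcp_rot: [180.0, -0.0, -28.9]
ft_force: [-1.2, 0.0, 0.2]
finger_gap: 0.3
grip_force: 0.3
```

>>> apply_moves(rows=[[1,0,0,0,0,0],[1,0,0,0,0,0],[0.5,0,0,0,0,0],[0,0,0,0,0,0],[0,0,0,0,0,0]])

```text
time: 8.72
tool_pos: [656.4, 48.1, 22.8]
tcp_rot: [180.0, -0.0, -28.9]
ft_force: [-0.2, 0.9, -0.6]
finger_gap: 0.2
grip_force: 0.5
```

>>> apply_moves(rows=[[1,0,0,0,0,0],[1,0,0,0,0,0],[0.5,0,0,0,0,0],[0,0,0,0,0,0],[0,0,0,0,0,0]])

```text
time: 9.35
tool_pos: [657.6, 47.4, 22.6]
tcp_rot: [180.0, 0.1, -28.9]
ft_force: [-5.9, 3.4, 3.8]
finger_gap: -0.1
grip_force: 3.3
```

The force rose to about 7 N along jig -x, so the panel is on the rail. Now I'll back off, lift and check.

>>> apply_moves(rows=[[-5,0,0,0,0,0],[-15,0,0,0,0,0],[-20,0,0,0,0,0],[0,0,-40,0,0,0],[0,0,-60,0,0,0]])

```text
time: 9.98
tool_pos: [621.3, 66.1, 121.2]
tcp_rot: [179.8, 0.2, -28.9]
ft_force: [0.8, -0.1, 0.6]
finger_gap: 0.4
grip_force: 0.0
```

>>> apply_moves(rows=[[0,30,-60,0,0,0],[-30,60,0,0,0,0],[-30,60,0,0,0,0],[-30,60,0,0,0,0],[-30,50,0,0,0,0]])

```text
time: 10.6
tool_pos: [403.6, -95.1, 178.8]
tcp_rot: [180.0, -0.1, -28.9]
ft_force: [1.2, -1.1, 0.7]
finger_gap: -0.4
grip_force: 0.0
```

Run:
```python
from h import *
from bench import eyes,models
import cv2
p,d=eyes.snapshot("top");cv2.imwrite("pics/c5.png",cv2.resize(p[150:350,130:430,::-1],None,fx=2.6,fy=2.6))
for n in ["panel","spare_panel"]:
    print(n,[(np.round(r["xyz"]),round(r["confidence"],2)) for r in models.place_of(n,"top")])
s=sense();print(s["time"],s["tool_pos"],s["ft_force"])
```

```text
panel [(array([ 653., -121.,   14.]), 0.84)]
spare_panel [(array([571., 449.,  -0.]), 0.58)]
10.75 [403.60179815 -95.12950296 178.72103238] [ 0.46957471 -0.36715276  0.15813291]
```

View pics/c5.png

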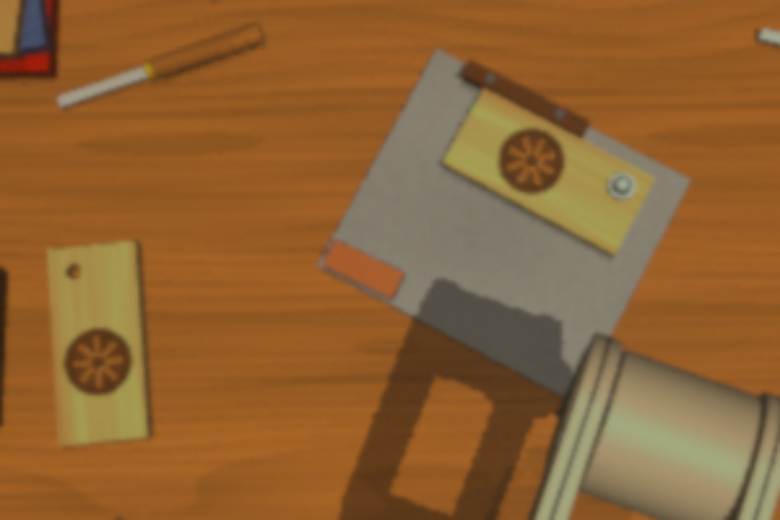

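The crop shows the panel flat against the rail along (480,90)–(590,135), with the bolt through it at (621,185). The spare panel at (98,345) hasn't moved, and the arm is clear.

```bash
python3 -c "
from bench import job;print(job.hand_in())"
```

```text
the job is handed in; nothing more can be done
None
```

I swung the panel about its bolt onto the stop rail and handed the job in at about 11 s; the last picture shows it against the rail, with the spare panel unmoved, but no verdict was returned.

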